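# Couple the blow-off nozzle to the bench air outlet

## Task

Connect the green blow-off nozzle head to the bench air outlet: push the coupler's blue-flanged sleeve back (down) until the red catch holds it, take the nozzle head out of its grey stand and seat its plug fully in the coupler. Then press the red catch so that the sleeve springs fully up and locks the plug, and only after that turn the yellow valve lever a quarter turn to fully open, in line with the pipe. Leave the trimmer, steel jig block and blue screwdriver where they lie.

Things in the scene. Friction and masses are not known exactly. Their poses are not given: they have to be found in the camera images.
- station: bench air outlet, fixed, upright, on a grey base plate. Origin: underside of the plate on the axis of the upright coupler; z up. Red catch on the -y side; a brass pipe runs along +y to the valve, 95 mm away. Steel pins block the coupler's bore while the sleeve is up; with the sleeve down they are withdrawn; as it rises they lock into the groove of a fully seated plug
- socket_mouth (a point): centre of the coupler's mouth, 90 mm above the bench, at the rim of the round brass nose (39 mm outer diameter). A funnel narrows from 29 mm to the 20.5 mm straight bore over the top 6 mm; bore floor 35 mm below the mouth
- socket_floor (a point): centre of the bore floor of the coupler, where the tip of the seated plug rests, 55 mm above the bench; axes as station
- flange_top (a point): centre (on the coupler axis) of the top face of the sleeve's blue flange, 66 mm diameter, 5 mm thick; 54 mm above the bench when up, 40 mm when caught. Above it: knurled barrel, 39 mm diameter, then the brass nose. Push down on the flange's ring, radius 20 to 33 mm, anywhere but the station's -y side, where the catch's hook stands (x within 6 mm, 28 to 42 mm out)
- sleeve (a joint): travel of the sleeve downward, m: 0 = up (forward, home), end stop 0.017; spring 5 N at 0, 10 N at 0.014. Pushed to 0.015 or beyond (about 11 N; harder only against the end stop) the catch snaps over the flange and holds it at about 0.014
- catch (a joint): angle of the red catch, rad: 0 = hook in; spring-loaded to 0; pressing its tail pad down turns it (end stop 0.40); at about 0.25 to 0.3 it frees the sleeve; takes 1 to 3 N
- catch_pad (a point): centre of the top of the catch's red tail pad (22 x 26 mm, 6 mm thick), 95 mm from the coupler axis on the station's -y side, 38 mm above the bench; it goes down about 20 mm when pressed to free the sleeve
- valve_pivot (a point): point on the vertical turning axis of the valve lever, 52 mm above the bench, 95 mm along station +y from the coupler axis
- valve_grip (a point): middle of the yellow grip of the valve lever (50 mm long, 11 mm thick, 16 mm tall), 55 mm from the valve_pivot, 52 mm above the bench; moves with the lever, whose far end is 77 mm from the pivot
- valve (a joint): angle of the valve lever, rad: 0 = shut, lever points along station -x (across the pipe); grows clockwise from above; 1.571 (end stop) = fully open, lever points along station +y, in line with the pipe, away from the coupler. Stays where it is left; about 2 N at the grip
- stand: grey parking stand, fixed: block 60 x 60 x 34 mm on an 80 mm square foot, with an upright 21 mm hole whose floor is 4 mm above the bench. Origin: underside centre; the nozzle head stands in the hole, on the same axis
- nozzle_head: green blow-off nozzle head, about 150 g, standing plug down in the stand, tip on the hole's floor. Origin: centre of the plug's tip (lowest point), z up along the plug. Plug 18 mm diameter with a groove; hexagon 27 mm at 38 to 46 mm; green block 30 x 30 mm from 46 to 86 mm, screw on top to 94 mm; a thin nozzle sticks out of the +x side to 60 mm from the axis, 85 mm up
- nozzle_grip (a point): centre of the green block of the nozzle head, 66 mm above the plug's tip; axes as nozzle_head. Grip the block across its two flat y sides, 30 mm apart
- trimmer: dark blue hair trimmer, 182 x 47 x 34 mm, lying on the bench; bystander. Origin: underside centre
- jig: steel jig block with four holes, 66 x 52 x 18 mm; bystander. Origin: underside centre
- screwdriver: blue-handled screwdriver, 143 mm long, lying on the bench; bystander. Origin: underside centre

How it is judged:
By the outcome, as a careful person would: the job done as asked, in the order asked, and still so for the second after the job is handed in, with the robot touching nothing.
It also fails if it takes over 61 s, if anything falls off the work surface, if the arm or the gripper's body presses on something with over 40 N, if the wrist force passes 120 N, or if a joint passes its speed limit or range.

## Robot

A 6-joint arm with a two-finger parallel gripper is mounted at the origin on a cart in front of the work surface, level with it; the furniture and walls round the work are solid. World frame = base frame: x ahead of the robot, y to its left, z up, the work surface at z = 0. Lengths are in m, angles in rad, forces in N, time in s.
With the tool pointing down it reaches from about 0.325 to 0.775 m from the base axis. Payload 9.3 kg.
Tool frame: the origin (TCP) lies on the centre line of the jaws, within the pads' length; the fingertips stand 25 mm ahead of it and the grasp point (between the pads) lies 6 mm ahead of it; x points along the fingers, z is the direction in which the jaws open and shut, and the axes are right-handed (so a half turn about x gives the same grasp; the last joint's range is limited). The gripper opens to 85 mm and grips with 20 to 120 N. Pads are 22 mm wide; open, the fingers measure 114 mm over their backs; the gripper's body (76 mm by 85 mm) begins 54 mm behind the grasp point. The pads swing forward as they close: fully open they stand 13 mm farther back than shut.
Start: joints at [-1.266, 0.259, 0.021, 1.334, 0, 1.418], TCP at [0.243, -0.493, 0.256] pointing down, gripper open.
Joint ranges: [-3.04, 3.04], [-0.91, 1.82], [-1.04, 1.36], [-1.92, 1.95], [-1.52, 1.45], [-3.14, 3.14]. Speed limits (rad/s): [2.22, 2.22, 2.79, 3.14, 3.14, 3.14].

## Interface

Orientations are given as a unit quaternion [x, y, z, w].
In Python, from workcell import bot, grab_frame, camera_info gives the robot as it stands.
- The arm moves only by the tool carry_out, never from a script. Its argument "steps" is text: rows parted by semicolons, each of 5 numbers parted by spaces: the shift along the tool's x, y, z in cm, then the turn about the tool's x in degrees, then the finger opening in cm, from 0 to 8.54. In form: tx ty tz turn claw; .... A call has 1 to 12 rows; each row is the pose to reach, as a shift and turn from the pose commanded when the call began, along the tool's axes at that moment; what a row does not reach only later rows make up. A row lasts 1/8 s, in which the tool goes at most 62.5 mm and 10.7 degrees, less where a joint would pass 70% of its speed; a pose out of reach is approached as far as the arm can. A call with a gripper value outside its range is refused whole. The fingers move at their own pace and stop on an object; "force" is the grip in N (left out, the last holds). Time passes only in rows, so rows that repeat a pose let the fingers close. It gives the time, the measured TCP pose, the force and the opening at its end, in the units of the state.
- bot.get_state(): the state, without advancing time (a new reading comes with each control period).
- grab_frame(name): name is "scene" or "top" or "wrist"; returns the picture (384x512x3 uint8, blue, green, red); there is no depth.
- camera_info(name): a dict with "camera_matrix" (3x3 intrinsics, pixels), "k1" (the pictures are not rectified: a ray, as slopes to the right and down, at radius r is drawn at 1 + k1 r^2 times it, then the intrinsics apply), "world_to_cam" (4x4, takes a point from world to camera coordinates). Camera axes: x right, y up, looking along -z (the intrinsics and any distortion apply to the point x, -y, -z); pixel columns grow to the right and rows downward; lengths in m; the calibration is good to about 2 mm. A picture is of the moment at which its call begins: read the wrist's pose just before it. camera_info takes no time and is no camera call; for the wrist camera it gives the pose at the moment of the call.
- bot.sign_off(): hands the job in, once; it reports no verdict.
The state is a dict: "time_s": time; "joint_pos": joint angles; "joint_vel": joint speeds; "joint_efforts": joint torques, N m; "tcp_pos": TCP position; "orientation": TCP orientation; "contact_force": force on the tool from outside, world axes, zero at the start; "wrist_torque": the same for the moment, N m; "gripper_width": finger opening in m.
Only numpy, scipy, OpenCV 4.12 (cv2) and the standard library are available. Lean on these libraries where they do the work, as an engineer would, in place of code of your own. Each camera call takes 0.05 s, during which the arm holds its last target. There are 200 camera calls.

## Working session

There is one attempt and no reset: what is moved stays moved. The work goes in short steps, Python scripts to look and compute and a tool call to move; the robot and the scene stay as the last step left them, time stands still between calls to the robot, and variables do not carry over. Pictures are saved under pics/ and viewed, about 8 in all and at most 12, crops included, and the job is handed in when it is done.

Besides the shell and the picture viewer there is one more tool, called after "Call:" as name(argument=value, ...) on one line, values as JSON. carry_out: Moves the arm, as the interface text tells. Its arguments: {"type":"object","properties":{"steps":{"type":"string"},"force":{"type":"number"}},"required":["steps"]}

```bash
ls; mkdir -p pics; cat > h.py <<'E'
import numpy as np, cv2
from workcell import bot, grab_frame, camera_info
def snap(n, f):
    ci=camera_info(n); im=grab_frame(n); cv2.imwrite(f'pics/{f}.png',im); np.savez(f'pics/{f}.npz',K=ci['camera_matrix'],k=ci['k1'],T=ci['world_to_cam']); return im
def load(f):
    d=np.load(f'pics/{f}.npz'); return cv2.imread(f'pics/{f}.png'),d['K'],float(d['k']),d['T']
def ray(f,u,v):
    _,K,k,T=load(f); T=np.array(T)
    p=cv2.undistortPoints(np.array([[[u,v]]],float),K,np.array([k,0,0,0,0.]))[0,0]
    R=T[:3,:3]; o=-R.T@T[:3,3]; d=R.T@np.array([p[0],-p[1],-1.]); return o,d/np.linalg.norm(d)
def onz(f,u,v,z):
    o,d=ray(f,u,v); return o+d*(z-o[2])/d[2]
def tri(a,b):
    (o1,d1),(o2,d2)=ray(*a),ray(*b)
    A=np.stack([d1,-d2],1); s=np.linalg.lstsq(A,o2-o1,rcond=None)[0]
    p,q=o1+s[0]*d1,o2+s[1]*d2; return (p+q)/2,np.linalg.norm(p-q)
def proj(f,P):
    _,K,k,T=load(f); c=T[:3,:3]@np.array(P)+T[:3,3]; x=np.array([c[0],-c[1]])/-c[2]; x*=1+k*(x@x); return K[:2,:2]@x+K[:2,2]
E
python3 - <<'E'
from h import *
for n in ['scene','top']:
    snap(n,n+'0')
    print(n,camera_info(n))
s=bot.get_state();print(s)
a=np.hstack([cv2.imread('pics/scene0.png'),cv2.imread('pics/top0.png')])
E
```

```text
pics
scene {'camera_matrix': array([[374.95226196,   0.        , 256.21743952],
       [  0.        , 374.95226196, 187.44310822],
       [  0.        ,   0.        ,   1.        ]]), 'k1': 0.034732468724630323, 'world_to_cam': array([[ 0.65252776, -0.7577538 , -0.00408664, -0.43573789],
       [ 0.31695776,  0.26803667,  0.90977696, -0.19378547],
       [-0.68829158, -0.59495002,  0.41507731, -0.61108996],
       [ 0.        ,  0.        ,  0.        ,  1.        ]])}
top {'camera_matrix': array([[389.4780872 ,   0.        , 257.77406295],
       [  0.        , 389.4780872 , 191.01574516],
       [  0.        ,   0.        ,   1.        ]]), 'k1': -0.04709996530294229, 'world_to_cam': array([[ 0.01978191, -0.99971064, -0.01368656, -0.12909355],
       [ 0.98803706,  0.01745318,  0.15322581, -0.53376232],
       [-0.1529426 , -0.01655392,  0.98809642, -0.89527608],
       [ 0.        ,  0.        ,  0.        ,  1.        ]])}
{'time_s': 0.1, 'joint_pos': array([-1.26558625e+00,  2.59154610e-01,  2.08587895e-02,  1.33369468e+00,
       -2.52950941e-06,  1.41821512e+00]), 'joint_vel': array([-8.34455356e-05, -2.54741835e-03,  2.12225423e-03,  6.85612211e-04,
       -5.28572871e-05,  5.09705547e-04]), 'joint_efforts': array([ 6.40616810e-03, -5.56691158e+01,  3.45072484e+01,  1.16111152e-02,
       -1.24265330e-04, -9.44017557e-06]), 'tcp_pos': array([ 0.24302346, -0.49316376,  0.25572475]), 'orientation': array([ 0.3737819 ,  0.60073075, -0.37323343,  0.60008872]), 'contact_force': array([ 0.03562041, -0.14528709,  0.57358378]), 'wrist_torque': array([ 0.00791612,  0.0243652 , -0.01816967]), 'gripper_width': 0.08517974743170562}
```

View pics/top0.png

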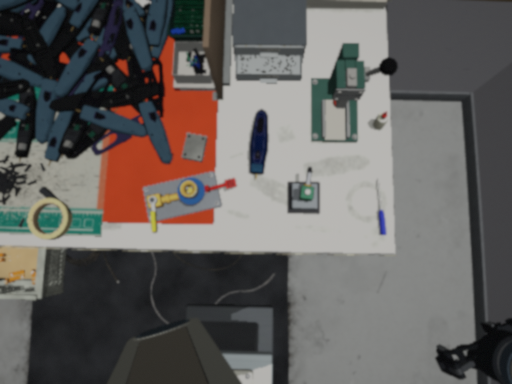

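View pics/scene0.png

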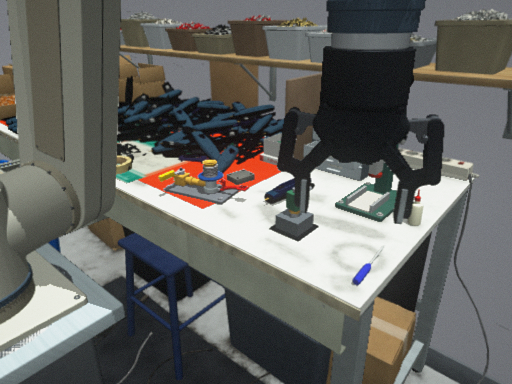

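Top: coupler at about (190,191), catch pad (230,183), yellow lever down to (153,230), stand/head (304,196) with the nozzle pointing up the image. The scene view shows the same layout with the gripper in front of the stand. Now I'll use masks.

```bash
python3 - <<'E'
from h import *
def blobs(f,lo,hi,box,n=3):
    im=load(f)[0]; h=cv2.cvtColor(im,cv2.COLOR_BGR2HSV); m=cv2.inRange(h,lo,hi)
    k=np.zeros_like(m); x0,y0,x1,y1=box; k[y0:y1,x0:x1]=m[y0:y1,x0:x1]
    c,_,st,ce=None,*[None]*3
    nl,lab,st,ce=cv2.connectedComponentsWithStats(k)
    for i in sorted(range(1,nl),key=lambda i:-st[i,4])[:n]: print(f,'box',st[i,:4],'area',st[i,4],'c',ce[i].round(1))
print('blue');blobs('top0',(100,120,50),(125,255,255),(165,165,215,215));blobs('scene0',(100,120,50),(125,255,255),(190,150,235,200))
print('yel');blobs('top0',(18,120,80),(35,255,255),(140,170,215,240));blobs('scene0',(18,120,80),(35,255,255),(150,150,235,200))
print('green');blobs('top0',(45,60,20),(90,255,255),(280,160,330,215));blobs('scene0',(45,60,20),(90,255,255),(270,170,320,240))
a=cv2.resize(load('top0')[0][160:240,135:335],None,fx=4,fy=4,interpolation=cv2.INTER_CUBIC)
b=cv2.resize(load('scene0')[0][150:240,150:325],None,fx=4,fy=4,interpolation=cv2.INTER_CUBIC)[:280]
b=cv2.copyMakeBorder(b,0,0,0,800-b.shape[1],cv2.BORDER_CONSTANT)
cv2.imwrite('pics/v1.png',np.vstack([a,b]))
E
```

```text
blue
top0 box [179 178  25  27] area 222 c [194.1 194.1]
top0 box [178 191   1   1] area 1 c [178. 191.]
scene0 box [199 171  24  10] area 100 c [210.6 176.7]
yel
top0 box [156 194  22  13] area 154 c [165.3 198.9]
top0 box [181 182  14  14] area 107 c [187.5 188.2]
top0 box [151 212   6  19] area 80 c [153.3 220.5]
scene0 box [159 170  46  16] area 359 c [181.5 178.6]
scene0 box [202 159  15   7] area 75 c [209.4 162.2]
green
top0 box [300 186  14  14] area 128 c [306.  193.2]
scene0 box [286 189  14  23] area 162 c [291.1 200.6]
```

View pics/v1.png

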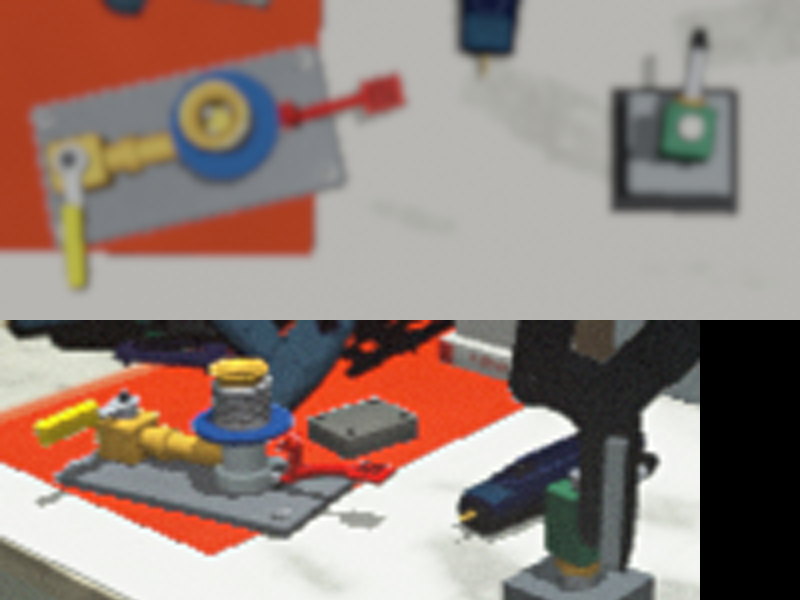

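The crop shows the nose at top (188.5,189), the flange at (191,191), the pad at (230,183), the grip at (153,221), and the head's screw at (307.5,192). The nozzle points to (310,169).

```bash
python3 - <<'E'
from h import *
np.set_printoptions(precision=4,suppress=True)
print('mouth',tri(('top0',188.5,189),('scene0',209.4,161.2)),onz('top0',188.5,189,.09),onz('scene0',209.4,161.2,.09))
print('flange',onz('top0',191,191,.054),onz('scene0',210.6,175,.054), tri(('top0',191,191),('scene0',210.6,175)))
print('pad',tri(('top0',230.5,183.3),('scene0',150+372/4,150+148/4)),onz('top0',230.5,183.3,.038))
print('grip',tri(('top0',153.3,221),('scene0',166.5,174.5)),onz('top0',153.3,221,.052+.008))
print('pivot',onz('top0',152.3,199.5,.065))
print('head',onz('top0',307.5,192,.098),'tip',onz('top0',310,169,.089))
print('stand',onz('top0',135+682/4,160+143/4,.038))
print('head scene',onz('scene0',291.1,200.6,.07),tri(('top0',307.3,192.7),('scene0',291.5,190)))
print(onz('top0',259,176,.02),onz('top0',195,147,.018))
E
```

```text
mouth (array([0.5298, 0.0384, 0.091 ]), np.float64(0.0007544909431107745)) [0.5302 0.0384 0.09  ] [0.5313 0.0407 0.09  ]
flange [0.5312 0.0393 0.054 ] [0.5281 0.0356 0.054 ] (array([0.5316, 0.0397, 0.0518]), np.float64(0.00015353717389992439))
pad (array([ 0.5547, -0.0529,  0.0365]), np.float64(0.0009247396841341432)) [ 0.5541 -0.0527  0.038 ]
grip (array([0.4575, 0.126 , 0.0535]), np.float64(0.0016312692634884265)) [0.4577 0.1237 0.06  ]
pivot [0.5077 0.1276 0.065 ]
head [ 0.5269 -0.2319  0.098 ] tip [ 0.5817 -0.2387  0.089 ]
stand [ 0.527  -0.2338  0.038 ]
head scene [ 0.5159 -0.2294  0.07  ] (array([ 0.5234, -0.2289,  0.0928]), np.float64(0.00801193205472507))
[ 0.5768 -0.121   0.02  ] [0.6487 0.0413 0.018 ]
```

Triangulation agrees with the text: mouth z 0.091, pad z 0.037, and 0.095 m from pad to axis. The station is at about (0.530, 0.039) with yaw about 15°. The head is at about (0.527, -0.233). Next I'll plan the approach over the coupler with the jaws along station x.

```bash
cat >> h.py <<'E'
from scipy.spatial.transform import Rotation as Ro
np.set_printoptions(precision=4,suppress=True)
def plan(pos,jaw=None):
    """shift in tool cm and turn deg (jaw axis toward world angle jaw deg) from current pose; prints"""
    s=bot.get_state(); R=Ro.from_quat(s['orientation']).as_matrix()
    t=0.
    if jaw is not None:
        z=R[:,2]; a=np.degrees(np.arctan2(z[1],z[0])); 
        # turn about tool x (down): positive turns world angle by sign of R[2,0]
        t=(jaw-a)*np.sign(R[2,0]); t=(t+90)%180-90
    print('t',s['time_s'],'tcp',s['tcp_pos'],'xaxis',R[:,0],'jaw',np.degrees(np.arctan2(R[1,2],R[0,2])).round(1),'q6',s['joint_pos'][5].round(3),'F',s['contact_force'].round(2))
    print('shift cm',(R.T@(np.array(pos)-s['tcp_pos'])*100).round(2),'turn',round(t,1))
E
python3 - <<'E'
from h import *
plan([.53,.039,.22],15)
E
```

```text
t 0.1 tcp [ 0.243  -0.4932  0.2557] xaxis [-0.0004  0.0011 -1.    ] jaw -63.8 q6 1.418 F [ 0.04 -0.15  0.57]
shift cm [  3.62  49.26 -35.05] turn -78.8
```

Call:
carry_out(steps="0 4.9 -3.5 -8 5; 0 9.8 -7 -16 5; 0 14.7 -10.5 -24 5; 0 19.6 -14 -32 5; 0 24.6 -17.5 -40 5; 0 29.5 -21 -48 5; 1 34.4 -24.5 -56 5; 2 39.4 -28 -64 5; 3 44.3 -31.5 -72 5; 3.6 49.3 -35 -79 5; 3.6 49.3 -35 -79 5; 3.6 49.3 -35 -79 5")

```text
time_s: 1.6
tcp_pos: [0.5303, 0.0387, 0.2198]
orientation: [-0.094, 0.701, 0.094, 0.7]
contact_force: [-0.3, 0.2, -0.5]
gripper_width: 0.0504
```

```bash
python3 - <<'E'
from h import *
plan([.53,.039,.22],15)
im=snap('wrist','w1'); print(camera_info('wrist')['world_to_cam'], bot.get_state()['gripper_width'])
for n,P in dict(mouth=[.53,.0385,.09],pad=[.5545,-.0528,.038],fl=[.53,.0385,.054]).items(): print(n,proj('w1',P))
E
```

```text
t 1.6 tcp [0.5303 0.0387 0.2198] xaxis [-0.0012 -0.0002 -1.    ] jaw 15.2 q6 1.22 F [-0.32  0.2  -0.47]
shift cm [-0.02  0.04 -0.02] turn 0.2
[[ 0.9652  0.2615 -0.0011 -0.5209]
 [-0.248   0.9142 -0.3207  0.1262]
 [-0.0829  0.3098  0.9472 -0.3145]
 [ 0.      0.      0.      1.    ]] 0.05018094721217868
mouth [250.4371 192.9937]
pad [250.0562 261.3525]
fl [250.4309 180.5952]
```

View pics/w1.png

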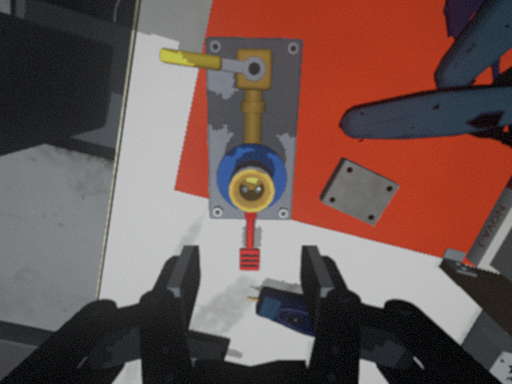

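The wrist view shows the coupler nose at about (251,189), the pad at (249.5,260), the valve pivot at (254,68) and the lever end at (163,55). Predictions match within about 3 px, so I'll refine with masks.

```bash
python3 - <<'E'
from h import *
im=load('w1')[0]; h=cv2.cvtColor(im,cv2.COLOR_BGR2HSV)
def mc(lo,hi,box):
    m=cv2.inRange(h,lo,hi); k=np.zeros_like(m); x0,y0,x1,y1=box; k[y0:y1,x0:x1]=m[y0:y1,x0:x1]
    c=max(cv2.findContours(k,cv2.RETR_EXTERNAL,cv2.CHAIN_APPROX_NONE)[0],key=cv2.contourArea); return cv2.minEnclosingCircle(c),cv2.minAreaRect(c)
m=mc((15,80,60),(35,255,255),(215,162,290,220)); print('nose',m[0],onz('w1',*m[0][0],.09))
b=mc((100,120,40),(125,255,255),(205,135,300,220)); print('fl',b[0],onz('w1',*b[0][0],.054))
p=mc((0,150,80),(8,255,255),(235,246,265,275)); print('pad',p[1],onz('w1',*p[1][0],.038))
print('tri mouth',tri(('top0',188.5,189),('w1',*m[0][0])),'pad',tri(('top0',230.5,183.3),('w1',*p[1][0])))
g=mc((24,150,100),(35,255,255),(155,40,222,75)); print('grip',g[1],onz('w1',*g[1][0],.06),'pivot',onz('w1',254,68.5,.063))
E
```

```text
nose ((251.231201171875, 189.75074768066406), 22.53714942932129) [0.5299 0.0414 0.09  ]
fl ((251.08139038085938, 177.03488159179688), 34.45139694213867) [0.5297 0.042  0.054 ]
pad ((249.5, 250.0), (8.0, 17.0), 90.0) [ 0.5504 -0.0398  0.038 ]
tri mouth (array([0.5308, 0.0395, 0.0843]), np.float64(0.0007482771218505014)) pad (array([ 0.5554, -0.0508,  0.0178]), np.float64(0.00440039023043695))
grip ((190.25997924804688, 58.67999267578125), (59.82123947143555, 12.0208158493042), 8.130102157592773) [0.4562 0.1257 0.06  ] pivot [0.5074 0.132  0.063 ]
```

Call:
carry_out(steps="5 0.1 0 0 5; 10 0.1 0 0 5; 12.5 0.1 0 0 5; 13.5 0.1 0 0 5; 14 0.1 0 0 5; 14.5 0.1 0 0 5; 14.8 0.1 0 0 5; 14.8 0.1 0 0 5")

```text
time_s: 2.65
tcp_pos: [0.531, 0.0391, 0.0731]
orientation: [-0.094, 0.7, 0.093, 0.701]
contact_force: [-0.5, -1.9, 6.0]
gripper_width: 0.0498
```

Call:
carry_out(steps="0.4 0 0 0 5; 0.8 0 0 0 5; 1.1 0 0 0 5; 1.3 0 0 0 5; 1.45 0 0 0 5; 1.45 0 0 0 5")

```text
time_s: 3.4
tcp_pos: [0.531, 0.0391, 0.0591]
orientation: [-0.094, 0.7, 0.093, 0.702]
contact_force: [-1.4, -2.9, 9.2]
gripper_width: 0.0502
```

Call:
carry_out(steps="0.1 0 0 0 5; 0.2 0 0 0 5; 0.3 0 0 0 5; 0.4 0 0 0 5; 0.4 0 0 0 5")

```text
time_s: 4.03
tcp_pos: [0.5311, 0.0391, 0.0587]
orientation: [-0.095, 0.699, 0.093, 0.703]
contact_force: [-15.4, -1.3, 53.0]
gripper_width: 0.05
```

Call:
carry_out(steps="-0.5 0 0 0 5; -3 0 0 0 5; -8 0 0 0 5; -13 0 0 0 5; -15 0 0 0 5; -15 0 0 0 5")

```text
time_s: 4.78
tcp_pos: [0.5311, 0.0395, 0.2056]
orientation: [-0.094, 0.699, 0.093, 0.702]
contact_force: [0.5, 0.3, 0.2]
gripper_width: 0.05
```

```bash
python3 - <<'E'
from h import *
snap('scene','s2'); snap('wrist','w2'); snap('top','t2')
plan([.527,-.233,.20],83)
a=cv2.resize(load('s2')[0][145:205,150:250],None,fx=4,fy=4,interpolation=cv2.INTER_CUBIC)
c=cv2.resize(load('scene0')[0][145:205,150:250],None,fx=4,fy=4,interpolation=cv2.INTER_CUBIC)
d=load('w2')[0][100:300,100:500]
b=cv2.resize(load('t2')[0][160:220,275:375],None,fx=4,fy=4,interpolation=cv2.INTER_CUBIC)
d=cv2.copyMakeBorder(d,0,40,0,0,cv2.BORDER_CONSTANT)
cv2.imwrite('pics/v2.png',np.vstack([np.hstack([c,a]),np.hstack([d,b])]))
E
```

```text
t 4.925 tcp [0.5299 0.0395 0.2027] xaxis [-0.0015  0.0002 -1.    ] jaw 15.2 q6 1.221 F [ 0.43 -0.23 -0.22]
shift cm [  0.27 -26.22  -7.44] turn -67.8
```

View pics/v2.png

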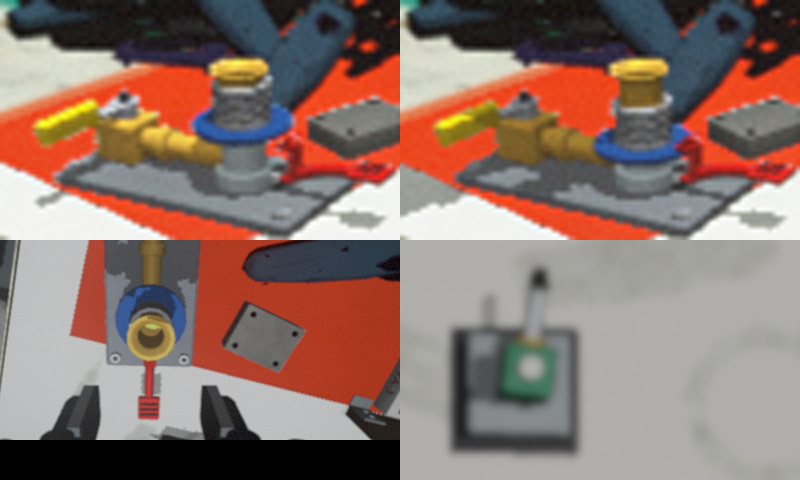

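The sleeve is caught down, with the red hook over the flange and a longer brass nose exposed. Next I'll go over the head.

Call:
carry_out(steps="0 -3.3 -1 -8 7; 0 -6.6 -2 -17 7; 0 -10 -3 -26 7; 0 -13.2 -4 -35 7; 0 -16.5 -5 -44 7; 0 -20 -6 -53 7; 0 -23.2 -7 -61 7; 0 -26.2 -7.4 -68 7; 0 -26.2 -7.4 -68 7; 0 -26.2 -7.4 -68 7")

```text
time_s: 6.18
tcp_pos: [0.5274, -0.2323, 0.2027]
orientation: [-0.468, 0.529, 0.47, 0.529]
contact_force: [-0.5, -1.0, -0.9]
gripper_width: 0.0705
```

```bash
python3 - <<'E'
from h import *
plan([.527,-.233,.20],83)
snap('wrist','w3')
for n,P in dict(screw=[.527,-.233,.098],tip=[.5865,-.2405,.089]).items(): print(n,proj('w3',P))
E
```

```text
t 6.175 tcp [ 0.5274 -0.2323  0.2027] xaxis [-0.0017  0.0013 -1.    ] jaw 83.1 q6 -0.441 F [-0.52 -0.99 -0.87]
shift cm [ 0.27  0.03 -0.08] turn 0.1
screw [248.265  203.7794]
tip [248.0361 267.6735]
```

View pics/w3.png

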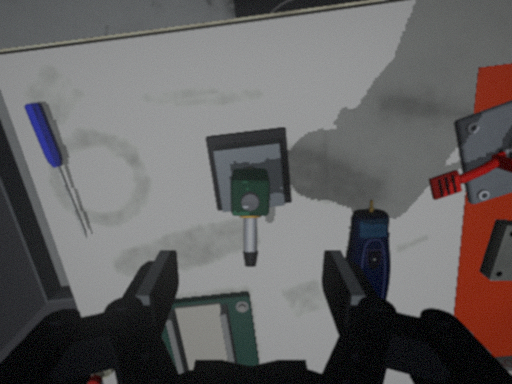

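The screw is at (250,204) and the nozzle tip at (250,262), both pointing straight along the image. That is within 2 px of the prediction.

```bash
python3 - <<'E'
from h import *
print(tri(('t2',275+530/4,160+(367-240)/4),('w3',250,204)), onz('w3',250,204,.098), onz('w3',250,255,.089))
E
```

```text
(array([ 0.4049, -0.2427,  0.5744]), np.float64(0.1188165734744381)) [ 0.5273 -0.2317  0.098 ] [ 0.5749 -0.2375  0.089 ]
```

Call:
carry_out(steps="4 0 0 0 7; 8 0 0 0 7; 10.5 0 0 0 7; 12.5 0 0 0 7; 12.5 0 0 0 7; 12.5 0 0 0 7")

```text
time_s: 6.98
tcp_pos: [0.5282, -0.2324, 0.0796]
orientation: [-0.47, 0.528, 0.469, 0.529]
contact_force: [0.1, -0.2, 0.1]
gripper_width: 0.07
```

Call:
carry_out(steps="0 0 0 0 3.4; 0 0 0 0 3; 0 0 0 0 2.4; 0 0 0 0 2; 0 0 0 0 2; 0 0 0 0 2", force=50)

```text
time_s: 7.72
tcp_pos: [0.528, -0.2329, 0.0795]
orientation: [-0.47, 0.528, 0.469, 0.529]
contact_force: [-1.1, 1.7, 6.1]
gripper_width: 0.0295
```

```bash
python3 - <<'E'
from h import *
print(tri(('t2',307.5,191.8),('w3',250,204)))
plan([.530,.040,.20],83)
E
```

```text
(array([ 0.5273, -0.2318,  0.0982]), np.float64(0.00015714642997552067))
t 7.725 tcp [ 0.528  -0.2329  0.0795] xaxis [ 0.0011 -0.0004 -1.    ] jaw 83.2 q6 -0.443 F [-1.1   1.71  6.1 ]
shift cm [-12.06   3.01  27.12] turn 0.2
```

Call:
carry_out(steps="-0.5 0 0 0 2; -2.5 0 0 0 2; -6 0 0 0 2; -11 0 0 0 2; -15 0 0 0 2; -15 0 0 0 2")

```text
time_s: 8.48
tcp_pos: [0.5287, -0.2334, 0.232]
orientation: [-0.471, 0.528, 0.468, 0.529]
contact_force: [0.3, -1.2, -2.9]
gripper_width: 0.0292
```

```bash
python3 - <<'E'
from h import *
plan([.5305,.040,.22],83)
E
```

```text
t 8.475 tcp [ 0.5287 -0.2334  0.232 ] xaxis [ 0.0046 -0.0029 -1.    ] jaw 83.2 q6 -0.443 F [ 0.27 -1.21 -2.87]
shift cm [ 1.12  3.05 27.17] turn 0.2
```

Call:
carry_out(steps="0 0.5 4.5 0 2; 0 1 9 0 2; 0 1.5 13.6 0 2; 0 2 18 0 2; 0 2.5 22.5 0 2; 1 3 26 0 2; 2 3.05 27.2 0 2; 3 3.05 27.2 0 2; 3.4 3.05 27.2 0 2; 3.4 3.05 27.2 0 2; 3.4 3.05 27.2 0 2; 3.4 3.05 27.2 0 2")

```text
time_s: 9.98
tcp_pos: [0.5297, 0.0405, 0.1951]
orientation: [-0.47, 0.529, 0.469, 0.529]
contact_force: [0.2, 0.1, -2.8]
gripper_width: 0.0295
```

```bash
python3 - <<'E'
from h import *
plan([.5305,.040,.19],83)
snap('scene','s3');snap('wrist','w4');snap('top','t3')
for P in ([.530,.04,.09],[.530,.04,.115],[.53,.04,.21]): print(proj('s3',P),proj('w4',P),proj('t3',P))
a=cv2.resize(load('s3')[0][105:195,165:265],None,fx=4,fy=4,interpolation=cv2.INTER_CUBIC)
b=cv2.resize(load('w4')[0][120:330,150:350],None,fx=2,fy=2)[:360]
cv2.imwrite('pics/v3.png',np.hstack([a,b]))
E
```

```text
t 9.975 tcp [0.5297 0.0405 0.1951] xaxis [ 0.0006 -0.     -1.    ] jaw 83.2 q6 0.037 F [ 0.23  0.07 -2.78]
shift cm [ 0.51 -0.08 -0.04] turn 0.2
[209.2037 161.3958] [248.6566 204.1072] [187.7852 189.0952]
[208.6437 152.1415] [248.5509 217.2384] [185.6357 187.3152]
[206.3766 114.9968] [247.7794 312.9605] [176.2187 179.5137]
```

View pics/v3.png

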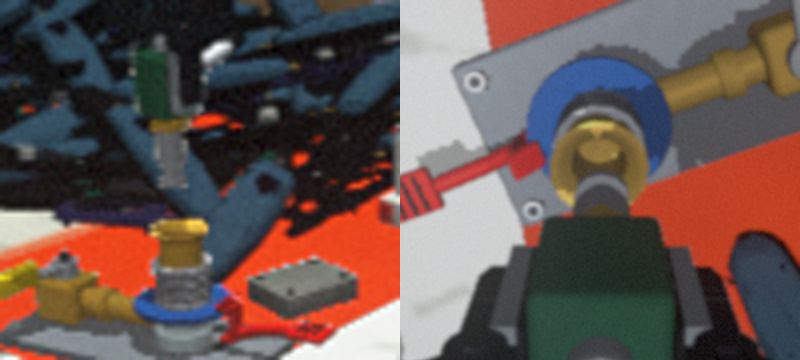

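The scene view shows the plug about 1 px to the left of the mouth axis, while the wrist view shows it laterally centred. I'll check this numerically.

```bash
python3 - <<'E'
from h import *
im=load('s3')[0]; h=cv2.cvtColor(im,cv2.COLOR_BGR2HSV)
for v in (118,126,130,137,140,143,146,149): print(v,[tuple(int(q) for q in h[v,u]) for u in range(197,219)])
print('nose')
for v in (161,164,167): print(v,[tuple(int(q) for q in h[v,u]) for u in range(200,220)])
for z in (.03,.0755): 
  pass
for P in ([.530,.04,.185],[.530,.04,.16],[.53,.04,.15],[.53,.04,.13],[.53,.04,.1195],[.53,.04,.085]): print(P,proj('s3',P))
E
cat > /dev/null
```

```text
118 [(92, 58, 88), (75, 51, 90), (74, 126, 71), (72, 142, 70), (74, 136, 73), (74, 133, 75), (74, 121, 74), (77, 101, 73), (76, 89, 66), (76, 75, 65), (99, 37, 69), (80, 24, 64), (90, 15, 35), (150, 35, 22), (163, 81, 22), (6, 71, 18), (116, 93, 22), (120, 26, 30), (70, 13, 122), (102, 6, 213), (80, 3, 244), (105, 11, 227)]
126 [(103, 111, 99), (100, 108, 80), (77, 121, 59), (74, 99, 54), (72, 109, 54), (77, 118, 54), (71, 97, 55), (71, 111, 55), (75, 127, 56), (78, 77, 56), (90, 12, 64), (101, 24, 86), (96, 17, 74), (0, 0, 33), (120, 11, 24), (130, 57, 27), (165, 44, 23), (120, 21, 24), (90, 54, 38), (102, 89, 63), (110, 103, 57), (106, 125, 57)]
130 [(100, 75, 41), (74, 49, 68), (72, 61, 84), (71, 104, 54), (70, 117, 50), (73, 118, 54), (74, 87, 50), (76, 134, 57), (76, 114, 58), (72, 106, 53), (90, 29, 62), (99, 19, 93), (79, 22, 93), (70, 15, 50), (135, 49, 31), (143, 43, 24), (100, 25, 31), (100, 18, 43), (100, 17, 44), (24, 55, 23), (18, 106, 12), (165, 128, 16)]
137 [(103, 118, 97), (104, 117, 98), (104, 109, 89), (109, 103, 69), (109, 55, 51), (18, 119, 73), (19, 162, 120), (
[... 2054 characters left out ...]
79, 127), (20, 169, 128), (19, 173, 125), (19, 172, 105), (18, 163, 86), (18, 60, 76), (104, 89, 95), (103, 115, 95), (105, 90, 94), (103, 99, 98)]
167 [(6, 224, 237), (5, 230, 236), (6, 223, 238), (6, 228, 240), (7, 219, 218), (16, 174, 123), (20, 170, 111), (19, 176, 123), (20, 178, 119), (20, 169, 122), (20, 172, 117), (19, 165, 119), (20, 169, 110), (20, 172, 111), (20, 169, 95), (20, 65, 83), (103, 69, 96), (103, 97, 100), (103, 96, 93), (104, 108, 99)]
[0.53, 0.04, 0.185] [206.9958 125.0912]
[0.53, 0.04, 0.16] [207.5984 134.9519]
[0.53, 0.04, 0.15] [207.835  138.8328]
[0.53, 0.04, 0.13] [208.3007 146.4893]
[0.53, 0.04, 0.1195] [208.5414 150.4538]
[0.53, 0.04, 0.085] [209.314  163.2223]
```

Relative to the nose, the plug is off by about -2 to -3 mm in world x and about 0 in y. I'll correct +2 mm and go in slowly.

Call:
carry_out(steps="1 -0.2 0 0 2; 2 -0.2 0 0 2; 2.7 -0.2 0 0 2; 3.2 -0.2 0 0 2; 3.6 -0.2 0 0 2; 4 -0.2 0 0 2; 4.4 -0.2 0 0 2; 4.4 -0.2 0 0 2")

```text
time_s: 11.12
tcp_pos: [0.5316, 0.0405, 0.1505]
orientation: [-0.47, 0.529, 0.469, 0.529]
contact_force: [0.8, -2.3, -3.8]
gripper_width: 0.0294
```

Call:
carry_out(steps="0.5 0 0 0 2; 1 0 0 0 2; 1.5 0 0 0 2; 1.8 0 0 0 2; 2.0 0 0 0 2; 2.1 0 0 0 2; 2.1 0 0 0 2")

```text
time_s: 12.0
tcp_pos: [0.5319, 0.0403, 0.1305]
orientation: [-0.47, 0.529, 0.469, 0.529]
contact_force: [-0.1, -4.6, 7.2]
gripper_width: 0.0293
```

Call:
carry_out(steps="0.1 0 0 0 2; 0.1 0 0 0 2; 0 0 0 0 2; 0 0 0 0 3.5; 0 0 0 0 4.5; 0 0 0 0 6; 0 0 0 0 6; -3 0 0 0 6; -7 0 0 0 6; -11 0 0 0 6; -11 0 0 0 6")

```text
time_s: 13.38
tcp_pos: [0.5327, 0.0407, 0.2427]
orientation: [-0.471, 0.527, 0.468, 0.53]
contact_force: [-0.4, -0.6, -0.3]
gripper_width: 0.0602
```

```bash
python3 - <<'E'
from h import *
plan([.5545,-.0525,.16],15)
snap('scene','s4');snap('wrist','w5')
a=cv2.resize(load('s4')[0][105:195,165:265],None,fx=4,fy=4,interpolation=cv2.INTER_CUBIC)
b=load('w5')[0][10:370,56:456]
for P in ([.530,.04,.149],[.530,.04,.141],[.53,.04,.101],[.53,.04,.09]): print(P,proj('s4',P),proj('w5',P))
cv2.imwrite('pics/v4.png',np.hstack([a,b]))
E
```

```text
t 13.375 tcp [0.5327 0.0407 0.2427] xaxis [ 0.0053 -0.0003 -1.    ] jaw 83.2 q6 0.037 F [-0.39 -0.63 -0.27]
shift cm [ 8.28 -3.22 -9.  ] turn 68.2
[0.53, 0.04, 0.149] [207.8585 139.219 ] [248.0721 207.5311]
[0.53, 0.04, 0.141] [208.0458 142.2955] [248.1201 203.5215]
[0.53, 0.04, 0.101] [208.9591 157.3491] [248.3199 186.8487]
[0.53, 0.04, 0.09] [209.2037 161.3958] [248.3654 183.0531]
```

View pics/v4.png

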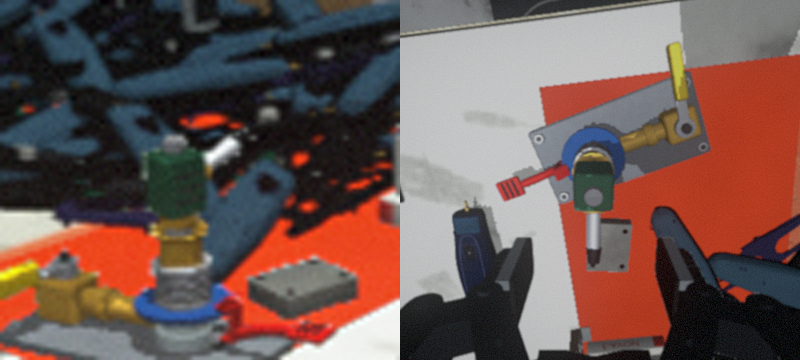

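The head is seated: its screw top appears at row 139 and 139.2 was predicted. Next I'll close the fingers and press the catch pad.

Call:
carry_out(steps="0 -1 -2 8 4; 0 -1.5 -5 18 2; 0 -2.5 -7.5 28 1; 0 -3.2 -9 38 0; 0 -3.2 -9 48 0; 2 -3.2 -9 58 0; 5 -3.2 -9 68 0; 9 -3.2 -9 68 0; 13 -3.2 -9 68 0; 16 -3.2 -9 68 0; 16.8 -3.2 -9 68 0; 16.8 -3.2 -9 68 0")

```text
time_s: 14.98
tcp_pos: [0.5524, -0.0524, 0.0714]
orientation: [-0.094, 0.701, 0.094, 0.7]
contact_force: [0.6, 0.4, 0.6]
gripper_width: 0.0002
```

```bash
python3 - <<'E'
from h import *
plan([.5545,-.052,.041],15)
E
```

```text
t 14.975 tcp [ 0.5524 -0.0524  0.0714] xaxis [-0.0014  0.0004 -1.    ] jaw 15.2 q6 1.059 F [0.55 0.43 0.59]
shift cm [ 3.04 -0.02  0.21] turn 0.2
```

Call:
carry_out(steps="0.8 0 0.2 0 0; 1.3 0 0.2 0 0; 1.8 0 0.2 0 0; 2.2 0 0.2 0 0; 2.5 0 0.2 0 0; 2.5 0 0.2 0 0")

```text
time_s: 15.72
tcp_pos: [0.5543, -0.0517, 0.0464]
orientation: [-0.094, 0.701, 0.094, 0.701]
contact_force: [0.4, -0.5, 0.3]
gripper_width: 0.0001
```

```bash
python3 - <<'E'
from h import *
snap('scene','s5')
im=load('s5')[0];h=cv2.cvtColor(im,cv2.COLOR_BGR2HSV);m=cv2.inRange(h,(100,120,50),(125,255,255))[150:200,190:235]
print(np.argwhere(m).mean(0)+[150,190],m.sum()/255)
for f in('s4','scene0'):
  m=cv2.inRange(cv2.cvtColor(load(f)[0],cv2.COLOR_BGR2HSV),(100,120,50),(125,255,255))[150:200,190:235];print(f,np.argwhere(m).mean(0)+[150,190],m.sum()/255)
print(bot.get_state()['contact_force'],bot.get_state()['tcp_pos'])
E
```

```text
[175.5714 210.989 ] 91.0
s4 [181.6023 209.3295] 88.0
scene0 [176.67 210.62] 100.0
[ 0.6012 -0.2035  1.2319] [ 0.5543 -0.0517  0.0465]
```

The flange row went from 181.6 (caught) to 175.6 (up), so the sleeve has sprung up. I'll lift, verify, then move to the valve.

Call:
carry_out(steps="-2 0 0 0 0; -6 0 0 0 0; -11 0 0 0 0; -15 0 0 0 0; -15 3 -3 0 0; -15 8 -5.7 0 0; -15 13 -5.7 0 0; -15 17 -5.7 0 0; -15 17 -5.7 0 0; -15 17 -5.7 0 0")

```text
time_s: 17.02
tcp_pos: [0.4549, 0.0971, 0.1968]
orientation: [-0.094, 0.701, 0.094, 0.701]
contact_force: [-0.6, -0.1, 0.5]
gripper_width: -0.0006
```

```bash
python3 - <<'E'
from h import *
plan([.4557,.0967,.070],15)
snap('scene','s6');snap('wrist','w6');snap('top','t6')
a=cv2.resize(load('s6')[0][105:195,150:250],None,fx=4,fy=4,interpolation=cv2.INTER_CUBIC)
b=load('w6')[0][10:370,56:456]
cv2.imwrite('pics/v5.png',np.hstack([a,b]))
for P in ([.5065,.131,.06],[.4557,.0967,.06]): print(proj('w6',P))
E
```

```text
t 17.025 tcp [0.4549 0.0971 0.1968] xaxis [-0.0001 -0.0001 -1.    ] jaw 15.3 q6 1.334 F [-0.59 -0.13  0.55]
shift cm [12.68 -0.06  0.06] turn 0.3
[322.2368 167.5139]
[251.368  190.4549]
```

View pics/v5.png

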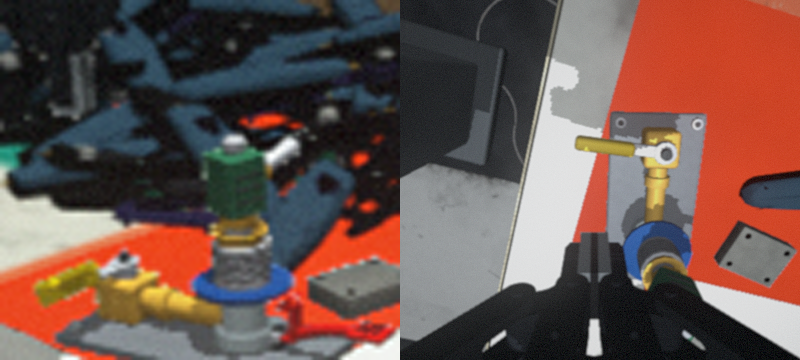

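The sleeve is up around the seated plug, and the screw top is still at row 139. The valve pivot is at about (321,163) in the wrist view, within 2 mm of the estimate. Now I'll descend beside the lever and sweep it.

Call:
carry_out(steps="4 0 0 0 0; 8 0 0 0 0; 11 0 0 0 0; 12.7 0 0 0 0; 12.7 0 0 0 0; 12.7 1 0 0 0; 12.7 1.7 -0.1 0 0; 12.7 2.4 -0.1 0 0; 12.7 3.1 0 0 0; 12.7 3.9 0.1 0 0; 12.7 4.7 0.5 0 0; 12.7 5.5 0.9 0 0")

```text
time_s: 18.68
tcp_pos: [0.4492, 0.1531, 0.0697]
orientation: [-0.094, 0.701, 0.094, 0.701]
contact_force: [-0.1, -3.2, 0.2]
gripper_width: 0.0001
```

Call:
carry_out(steps="0 0.7 0.6 0 0; 0 1.3 1.3 0 0; 0 1.7 2 0 0; 0 2 2.6 0 0; 0 2.1 3 0 0; 0 2.1 3.3 0 0; 0 2.1 3.3 0 0")

```text
time_s: 19.55
tcp_pos: [0.4757, 0.1816, 0.0697]
orientation: [-0.094, 0.701, 0.094, 0.701]
contact_force: [-0.3, 0.1, 0.1]
gripper_width: 0.0002
```

Call:
carry_out(steps="0 0 0.2 0 0; 0 0 0.4 0 0; 0 0 0.6 0 0; 0 0 0.6 0 0")

```text
time_s: 20.05
tcp_pos: [0.4769, 0.1821, 0.0693]
orientation: [-0.094, 0.704, 0.093, 0.698]
contact_force: [-20.0, -5.2, 13.5]
gripper_width: 0.0002
```

The lever hit the end stop at about 20 N. I'll back off and verify.

Call:
carry_out(steps="0 0 -0.2 0 0; 0 0 -1.5 0 0; -3 0 -1.5 0 0; -8 0 -1.5 0 0; -13 -4 -1.5 0 0; -15 -8 -1.5 0 0; -15 -8 -1.5 0 0; -15 -8 -1.5 0 0")

```text
time_s: 21.05
tcp_pos: [0.4876, 0.1019, 0.2195]
orientation: [-0.093, 0.701, 0.094, 0.701]
contact_force: [-0.6, -0.5, 0.4]
gripper_width: -0.0003
```

```bash
python3 - <<'E'
from h import *
snap('scene','s7');snap('wrist','w7');snap('top','t7')
a=cv2.resize(load('s7')[0][105:195,150:250],None,fx=4,fy=4,interpolation=cv2.INTER_CUBIC)
b=load('w7')[0][10:370,56:456]
cv2.imwrite('pics/v6.png',np.hstack([a,b]))
h=cv2.cvtColor(load('w7')[0],cv2.COLOR_BGR2HSV);m=cv2.inRange(h,(24,150,60),(35,255,255))
c=max(cv2.findContours(m,0,2)[0],key=cv2.contourArea);print(cv2.minAreaRect(c))
g=onz('w7',*cv2.minAreaRect(c)[0],.06);d=g-np.array([.5060,.1325,.06]);print(g,np.degrees(np.arctan2(d[1],d[0])),'want ~105')
print(bot.get_state()['contact_force'],bot.get_state()['time_s'])
E
```

```text
((284.0586242675781, 93.50345611572266), (11.215907096862793, 59.485408782958984), 3.3664603233337402)
[0.4937 0.1838 0.06  ] 103.4900682937247 want ~105
[0.0862 0.2869 0.1835] 21.2
```

View pics/v6.png

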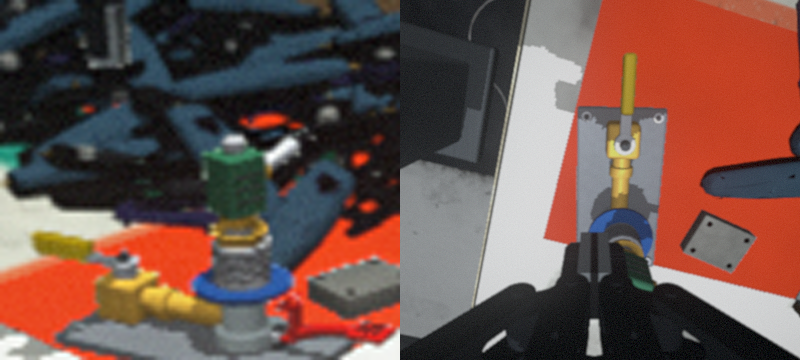

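```bash
python3 -c "
from h import *
print(bot.sign_off())"
```

```text
the job is handed in; nothing more can be done
None
```

The nozzle head is connected to the air outlet and the valve is open. I handed the job in at about 21 s on the robot's clock, with the arm clear of everything.

1. **Sleeve:** I straddled the coupler with the fingers and pushed the sleeve down to its end stop, at about 53 N. The picture showed the red hook over the flange.
2. **Nozzle head:** I lifted it from the stand and lowered it into the coupler. I had corrected its position by 2 mm after a check before the mouth. The plug tip reached the bore floor at about 55 mm, with roughly 10 N of push. The top screw then appeared at image row 139, where a seated head should show it.
3. **Catch:** I pressed the pad and the sleeve sprang up. The flange rose from row 181.6 to 175.6 (it was at 176.7 at the start). The head stayed seated.
4. **Valve:** After that I swept the lever to its end stop, at about 20 N sideways.

**Last checks:** In the final views the lever lies in line with the pipe, measured at 103.5° against about 105° expected. That gap is within the camera calibration error. The sleeve is up and the head is upright in the coupler. The arm never went near the trimmer, jig block or screwdriver; only the jig block was in the last pictures I looked at, still in place.

One check went wrong on the way: a height measurement of the head came out absurd because I gave it the wrong pixel. Redone, it gave 98.2 mm for the screw top, as expected.

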